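Stack the storage tins on their trivets

TASK

Put the white storage tins away as two upright stacks: the three round ones centred on the round cork trivet, largest at the bottom and smallest on top, and the two square ones centred on the square trivet, the larger below. Each upper tin must sit fully down inside the rim of the one beneath it. Leave the pepper jar, the toothpick glass and the garlic where they are.

Things in the scene. Friction and masses are not known exactly. Their poses are not given: they have to be found in the camera images.
- round_large: Large round tin: white, 64 mm diameter, 55 mm high overall, about 220 g, loose, upright. Its closed wooden lid lies 6 mm below the top edge inside a 3 mm thick rim, a recess 58 mm across. Origin: centre of its underside, z up.
- round_medium: Medium round tin: white, 50 mm diameter, 50 mm high overall, about 150 g, loose, upright. Its closed wooden lid lies 6 mm below the top edge inside a 3 mm thick rim, a recess 44 mm across. Origin: centre of its underside, z up. Its foot fits into the large round tin's recess with 4 mm of play all round.
- round_small: Small round tin: white, 36 mm diameter, 46 mm high overall, about 90 g, loose, upright. Its closed wooden lid lies 6 mm below the top edge inside a 3 mm thick rim, a recess 30 mm across. Origin: centre of its underside, z up. Its foot fits into the medium round tin's recess with 4 mm of play all round.
- square_large: Large square tin: white, 62 x 62 mm, 55 mm high overall, about 240 g, loose, upright. Its closed wooden lid lies 6 mm below the top edge inside a 3 mm thick rim, a recess 56 mm square. Origin: centre of its underside, z up. x and y run square to its sides.
- square_small: Small square tin: white, 46 x 46 mm, 48 mm high overall, about 130 g, loose, upright. Its closed wooden lid lies 6 mm below the top edge inside a 3 mm thick rim, a recess 40 mm square. Origin: centre of its underside, z up. x and y run square to its sides. Fits the large square tin's recess with 5 mm play a side if turned like it (any quarter turn, within 10 degrees).
- round_trivet: Flat round cork trivet, 92 mm diameter, 8 mm thick, stuck to the worktop. Origin: centre of its underside, z up.
- square_trivet: Flat square cork trivet, 90 x 90 mm, 8 mm thick, stuck to the worktop. Origin: centre of its underside, z up.
- pepper_jar: Small glass spice jar with a black cap, 44 mm diameter, 107 mm high. Loose bystander, to be left where it stands. Origin: centre of its underside.
- toothpick_glass: Glass of wooden toothpicks, 41 mm diameter, 79 mm high. Loose bystander, to be left where it stands. Origin: centre of its underside.
- garlic: Bulb of garlic, 60 mm across, 58 mm high. Loose bystander, to be left where it stands. Origin: centre of its underside.

How it is judged:
By the outcome, as a careful person would: the job done as asked, in the order asked, and still so for the second after the job is handed in, with the robot touching nothing.
It also fails if it takes over 118 s, if anything falls off the work surface, if the arm or the gripper's body presses on something with over 40 N, if the wrist force passes 120 N, or if a joint passes its speed limit or range.

ROBOT

A 6-joint arm with a two-finger parallel gripper is mounted at the origin on a cart in front of the work surface, level with it; the furniture and walls round the work are solid. World frame = base frame: x ahead of the robot, y to its left, z up, the work surface at z = 0. Lengths are in m, angles in rad, forces in N, time in s.
With the tool pointing down it reaches from about 0.325 to 0.875 m from the base axis. Payload 4.4 kg.
Tool frame: the origin (TCP) lies midway between the tips of the shut fingers; the grasp point (between the pads) lies 19 mm behind it; z points along the fingers, y is the line along which they close (so a half turn about z gives the same grasp; the last joint's range is limited). The gripper opens to 85 mm and grips with 20 to 120 N. Pads are 22 mm wide; open, the fingers measure 114 mm over their backs; the gripper's body (76 mm by 85 mm) begins 54 mm behind the grasp point. The pads swing forward as they close: fully open they stand 13 mm farther back than shut.
Start: joints at [1.077, 0.207, 1.542, -0, 1.393, -0.15], TCP at [0.193, 0.542, 0.231] pointing down, gripper open.
Joint ranges: [-2.73, 2.73], [-0.86, 2.22], [0.23, 2.46], [-1.11, 4.25], [0.08, 2.63], [-2.82, 2.82]. Speed limits (rad/s): [2.79, 2.79, 3.14, 3.14, 3.14, 3.14].

INTERFACE

Orientations are given as a rotation vector (axis times angle).
In Python, from plant import env, eyes gives the robot as it stands (env), with the cameras (eyes).
- The arm moves only by the shell command python3 inch.py 'ROWS' [FORCE]. ROWS is rows parted by semicolons, their numbers by spaces, 1 to 20 of them, each of 5 numbers: the finger opening in m, then dx, dy, dz in m, then a turn about the tool's z in rad; each row is the pose to reach, as a shift and turn from the pose commanded when the command began, along the tool's axes at that moment; what a row does not reach only later rows make up. A row lasts 1/12 s, in which the tool goes at most 0.0417 m and 0.125 rad, less where a joint would pass 70% of its speed; a pose out of reach is approached as far as the arm can. The fingers move at their own pace and stop on an object; FORCE is the grip in N (left out, the last holds). Time passes only in rows, so rows that do not move let the fingers close. It prints the time, the measured TCP pose, the force, the opening and the grip force at its end.
- env.state(): the state, without advancing time (a new reading comes with each control period).
- eyes.camera(name): name is "side" or "top"; returns the picture (384x512x3 uint8, red, green, blue); there is no depth.
- eyes.camera_params(name): a dict with "camera_matrix" (3x3 intrinsics, pixels), "D" ([k1, k2, p1, p2, k3] as OpenCV has them; the pictures are not rectified), "world_to_cam" (4x4, takes a point from world to camera coordinates). Camera axes: x right, y up, looking along -z (the intrinsics and any distortion apply to the point x, -y, -z); pixel columns grow to the right and rows downward; lengths in m; the calibration is good to about 2 mm. A picture is of the moment at which its call begins. camera_params takes no time and is no camera call.
- env.finish_job(): hands the job in; it is judged then, once.
The state is a dict: "time_s": time; "joint_pos": joint angles; "joint_vel": joint speeds; "joint_efforts": joint torques, N m; "tool_pos": TCP position; "ee_rot": TCP orientation; "ft_force": force on the tool from outside, world axes, zero at the start; "wrist_torque": the same for the moment, N m; "gripper_width": finger opening in m; "grasp_force": force on a finger pad.
Only numpy, scipy, OpenCV 4.12 (cv2) and the standard library are available. Lean on these libraries where they do the work, as an engineer would, in place of code of your own. Each camera call takes 0.05 s, during which the arm holds its last target. There are 200 camera calls.

## Working session

There is one attempt and no reset: what is moved stays moved. The work goes in short steps, Python scripts to look and compute and a shell command to move; the robot and the scene stay as the last step left them, time stands still between calls to the robot, and variables do not carry over. Pictures are saved under pics/ and viewed, at most 14 in all, crops included, and the job is handed in when it is done.

```bash
ls; mkdir -p pics
python3 - <<'E'
from plant import env, eyes
import cv2
for n in ("top","side"):
    im=eyes.camera(n); cv2.imwrite(f"pics/{n}0.png",cv2.resize(im[...,::-1],(800,600),interpolation=cv2.INTER_CUBIC))
    cv2.imwrite(f"pics/{n}0_raw.png",im[...,::-1])
    print(eyes.camera_params(n))
print(env.state())
E
```

```text
inch.py
pics
plant.py
{'camera_matrix': array([[372.63615536,   0.        , 256.45691731],
       [  0.        , 372.63615536, 197.95865295],
       [  0.        ,   0.        ,   1.        ]]), 'D': array([-0.12092038,  0.        ,  0.        ,  0.        ,  0.        ]), 'world_to_cam': array([[ 0.00407887, -0.9999551 , -0.00855312,  0.04973462],
       [ 0.99276743,  0.003023  ,  0.12001536, -0.57212066],
       [-0.11998412, -0.00898079,  0.99273519, -0.8146531 ],
       [ 0.        ,  0.        ,  0.        ,  1.        ]])}
{'camera_matrix': array([[365.74008514,   0.        , 252.59469272],
       [  0.        , 365.74008514, 193.0302921 ],
       [  0.        ,   0.        ,   1.        ]]), 'D': array([0.02791279, 0.        , 0.        , 0.        , 0.        ]), 'world_to_cam': array([[ 0.99950991, -0.02414002, -0.01993007, -0.54005938],
       [ 0.0306744 ,  0.62820377,  0.77744395, -0.09468161],
       [-0.00624737, -0.77767428,  0.62863637, -0.86101675],
       [ 0.        ,  0.        ,  0.        ,  1.        ]])}
{'time_s': 0.1, 'joint_pos': array([ 1.07752514e+00,  2.07362081e-01,  1.54284504e+00,  8.98127003e-06,
        1.39354289e+00, -1.50541242e-01]), 'joint_vel': array([-0.00011328, -0.00190197, -0.0051051 , -0.00083699,  0.00066716,
       -0.00027731]), 'joint_efforts': array([-1.09278364e-03, -3.84092510e+01, -2.92550272e+01, -3.15929456e-04,
        4.87251644e-03, -1.63086526e-05]), 'tool_pos': array([0.19292386, 0.54091388, 0.23021031]), 'ee_rot': array([-0.53561227, -3.09489465,  0.0032096 ]), 'ft_force': array([-0.23855285,  0.86482814,  0.64119553]), 'wrist_torque': array([-0.04842618, -0.04859431,  0.0021594 ]), 'grasp_force': 0.0, 'gripper_width': 0.08540451917238705}
```

View pics/top0.png

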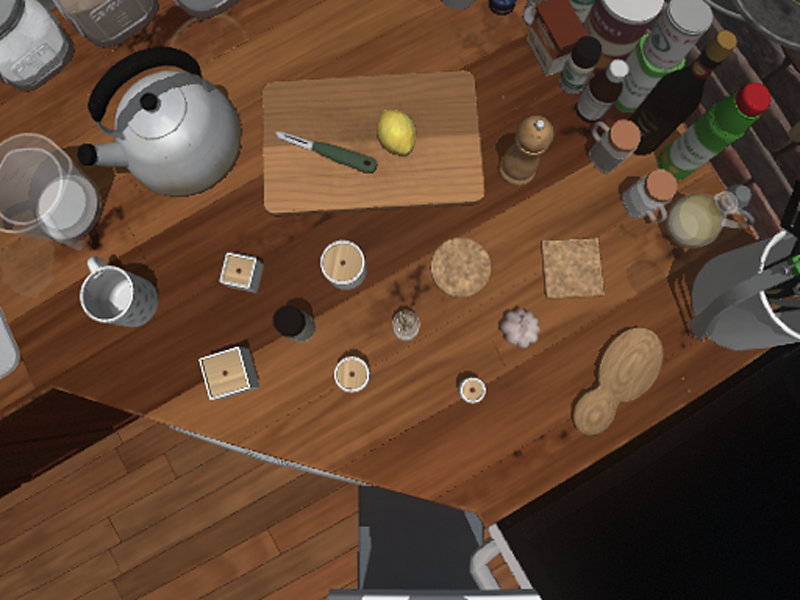

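View pics/side0.png

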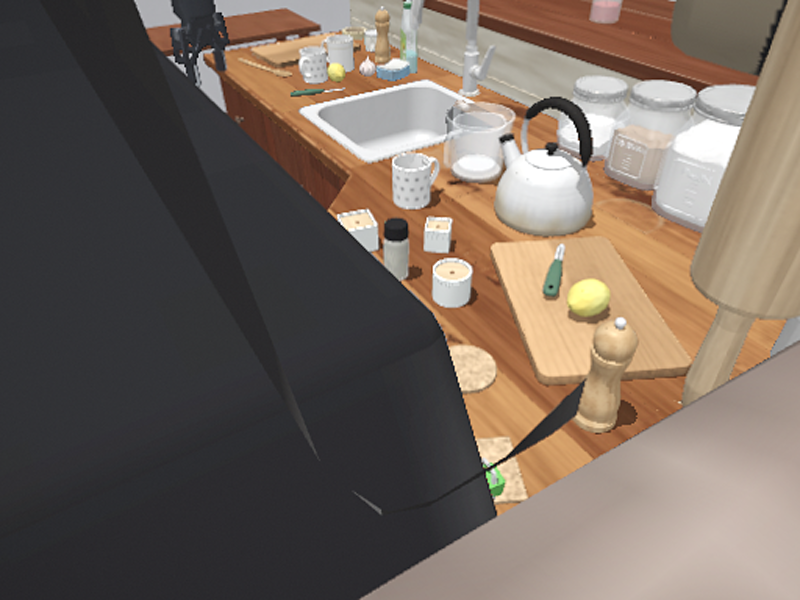

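The top view (800x600 scale) shows the square small tin at (240,271), large round at (343,262), medium round at (352,373), small round at (472,389) and large square at (227,372). The trivets are at (461,267) round and (573,268) square. The side view is largely blocked in the foreground. I'll enlarge the work area next.

Run:
```python
import cv2
im=cv2.imread("pics/top0_raw.png")
a=im[145:265,125:265]; b=im[145:265,260:400]
for n,c in (("L",a),("R",b)): cv2.imwrite(f"pics/crop{n}.png",cv2.resize(c,None,fx=5,fy=5,interpolation=cv2.INTER_CUBIC))
```

```text
(no output)
```

View pics/cropL.png

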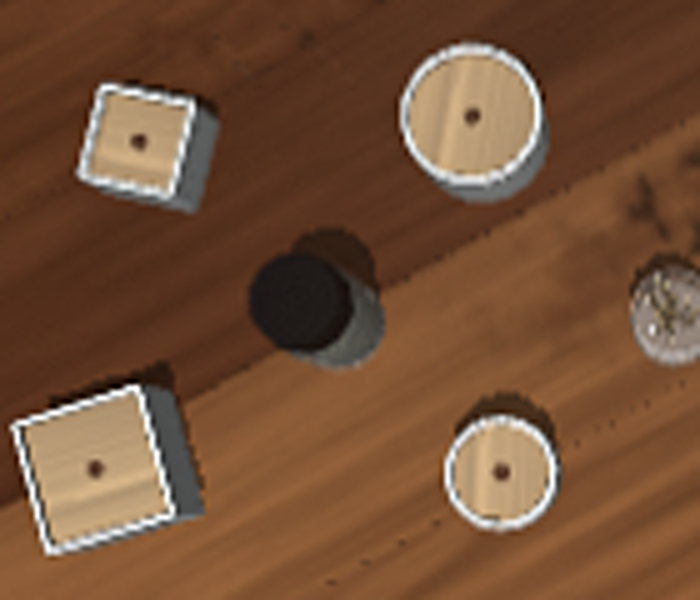

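View pics/cropR.png

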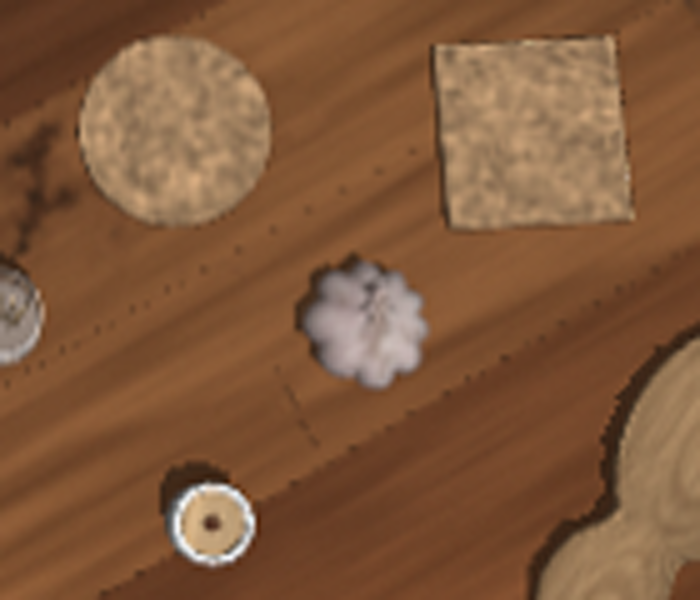

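Rim extents read from the crops, in crop px (left crop then right crop):
- **Left crop:** large round centre (472,115), medium round (501,472), and the corners of both squares.
- **Right crop:** small round (212,524), round trivet (175,131), and the square trivet corners.

Next I convert these to world positions.

```bash
cat > h.py <<'E'
from plant import env, eyes
import numpy as np, cv2
from scipy.spatial.transform import Rotation as R
def p2w(pts,z,name="top"):
    c=eyes.camera_params(name); n=cv2.undistortPoints(np.array(pts,float).reshape(-1,1,2),c["camera_matrix"],c["D"]).reshape(-1,2)
    T=c["world_to_cam"]; o=-T[:3,:3].T@T[:3,3]
    d=np.c_[n[:,0],-n[:,1],-np.ones(len(n))]@T[:3,:3]
    return o+d*((z-o[2])/d[:,2])[:,None]
def crop(pts,x0,y0=145,s=5): return [(x0+(u+.5)/s-.5,y0+(v+.5)/s-.5) for u,v in pts]
def sq(c):
    c=np.array(c)[:,:2]; e=[c[1]-c[0],c[2]-c[1],c[3]-c[2],c[0]-c[3]]
    a=[(np.arctan2(v[1],v[0]))%(np.pi/2) for v in e]
    a=np.angle(np.mean(np.exp(4j*np.array(a))))/4
    return c.mean(0),a,[np.linalg.norm(v) for v in e]
def go(x,y,z,yaw=None):
    "shift in tool axes to TCP target; yaw = world angle of the closing line (mod pi)"
    s=env.state(); Rt=R.from_rotvec(s["ee_rot"]).as_matrix(); p=np.array(s["tool_pos"])
    cy=np.arctan2(Rt[1,1],Rt[0,1]); t=0
    if yaw is not None: t=-((yaw-cy+np.pi/2)%np.pi-np.pi/2)
    print("tcp",p.round(4),"closing yaw",cy.round(3),"j6",s["joint_pos"][5].round(2),"shift",(Rt.T@(np.array([x,y,z])-p)).round(4),"turn",round(t,3),"t",s["time_s"])
E
python3 - <<'E'
from h import *
np.set_printoptions(precision=4,suppress=True)
L=125;Rr=260
print("RL",p2w(crop([(472,115)],L),.055)); print("RM",p2w(crop([(501,472)],L),.05)); print("RS",p2w(crop([(212,524)],Rr),.046))
print("RT",p2w(crop([(175,131)],Rr),.008))
for n,c,x,z in (("SS",[(100,86),(195,98),(177,202),(80,180)],L,.048),("SL",[(14,427),(138,386),(173,515),(50,552)],L,.055),("ST",[(435,46),(614,37),(632,218),(451,229)],Rr,.008)):
    print(n,sq(p2w(crop(c,x),z)))
# centre holes at lid height
print("lids RL,RM,SS,SL",p2w(crop([(472,116)],L),.049),p2w(crop([(501,472)],L),.044),p2w(crop([(139,141)],L),.042),p2w(crop([(95,468)],L),.049),"RS",p2w(crop([(212,522)],Rr),.040))
print("pepper",p2w(crop([(301,302)],L),.107),"glass",p2w(crop([(676,315)],L),.079),"garlic",p2w(crop([(366,322)],Rr),.035))
print(R.from_rotvec(env.state()["ee_rot"]).as_matrix())
E
python3 -c "
from h import *
go(.638,.1365,.14); go(.638,.1365,.016)"
```

```text
tcp [0.1929 0.5409 0.2302] closing yaw 1.228 j6 -0.15 shift [-0.5551 -0.2311  0.0905] turn 0 t 0.1
tcp [0.1929 0.5409 0.2302] closing yaw 1.228 j6 -0.15 shift [-0.5552 -0.2309  0.2145] turn 0 t 0.1
```

```bash
r="0.085 -0.555 -0.231 0.09 0"; python3 inch.py '0.085 -0.04 -0.016 0.006 0; 0.085 -0.555 -0.231 0.09 0; 0.085 -0.555 -0.231 0.09 0; 0.085 -0.555 -0.231 0.09 0; 0.085 -0.555 -0.231 0.09 0; 0.085 -0.555 -0.231 0.09 0; 0.085 -0.555 -0.231 0.09 0; 0.085 -0.555 -0.231 0.09 0; 0.085 -0.555 -0.231 0.09 0; 0.085 -0.555 -0.231 0.09 0; 0.085 -0.555 -0.231 0.09 0; 0.085 -0.555 -0.231 0.09 0; 0.085 -0.555 -0.231 0.09 0; 0.085 -0.555 -0.231 0.09 0; 0.085 -0.555 -0.231 0.09 0; 0.085 -0.555 -0.231 0.09 0; 0.085 -0.555 -0.231 0.09 0; 0.085 -0.555 -0.231 0.09 0' 40
python3 -c "
from h import *
go(.638,.1365,.016)"
```

```text
time_s: 1.6
tool_pos: [0.6374, 0.1379, 0.1406]
ee_rot: [-0.535, -3.094, -0.0]
ft_force: [0.1, -0.0, -0.5]
gripper_width: 0.085
grasp_force: 0.0
tcp [0.6374 0.1379 0.1406] closing yaw 1.228 j6 -1.15 shift [-0.0013 -0.001   0.1246] turn 0 t 1.6
```

```bash
python3 inch.py '0.085 -0.001 -0.001 0.04 0; 0.085 -0.001 -0.001 0.08 0; 0.085 -0.001 -0.001 0.11 0; 0.085 -0.001 -0.001 0.124 0; 0.085 -0.001 -0.001 0.124 0; 0.05 -0.001 -0.001 0.124 0; 0.05 -0.001 -0.001 0.124 0; 0.05 -0.001 -0.001 0.124 0; 0.05 -0.001 -0.001 0.124 0; 0.05 -0.001 -0.001 0.124 0; 0.05 -0.001 -0.001 0.124 0' 40
python3 -c "
from h import *
go(.6404,-.0383,.06);go(.6404,-.0383,.024)"
```

```text
time_s: 2.52
tool_pos: [0.6413, 0.1367, 0.0204]
ee_rot: [0.535, 3.091, 0.003]
ft_force: [-0.6, 1.6, 8.1]
gripper_width: 0.0623
grasp_force: 44.8
tcp [0.6413 0.1367 0.0204] closing yaw 1.228 j6 -1.15 shift [-0.0581 -0.165  -0.0397] turn 0 t 2.5167
tcp [0.6413 0.1367 0.0204] closing yaw 1.228 j6 -1.15 shift [-0.058  -0.1651 -0.0037] turn 0 t 2.5167
```

```bash
python3 inch.py '0.05 0 0 -0.01 0; 0.05 0 0 -0.03 0; 0.05 0 0 -0.06 0; 0.05 0 0 -0.06 0; 0.05 0 0 -0.06 0' 40
python3 -c "
from h import *
cv2.imwrite('pics/a_raw.png',eyes.camera('top')[...,::-1])
im=cv2.imread('pics/a_raw.png')[140:270,120:400];cv2.imwrite('pics/a.png',cv2.resize(im,None,fx=2.85,fy=2.85,interpolation=2))
go(.6404,-.0383,.06);go(.6404,-.0383,.024)"
```

```text
time_s: 2.93
tool_pos: [0.641, 0.1361, 0.0802]
ee_rot: [0.535, 3.09, 0.002]
ft_force: [-0.1, -0.6, -2.8]
gripper_width: 0.0622
grasp_force: 44.7
tcp [0.6392 0.136  0.0781] closing yaw 1.228 j6 -1.15 shift [-0.0597 -0.1638  0.0181] turn 0 t 2.9833
tcp [0.6392 0.136  0.0781] closing yaw 1.228 j6 -1.15 shift [-0.0597 -0.1638  0.0541] turn 0 t 2.9833
```

View pics/a.png

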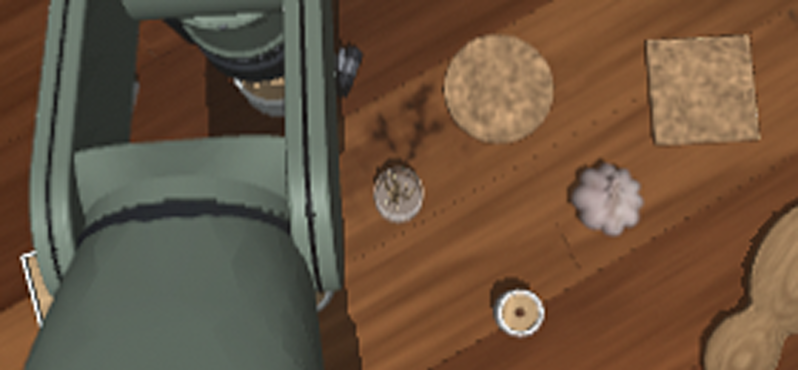

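The tin (crop ~(265,95)) is held under the hand, and the trivet and bystanders are undisturbed. I'll carry it to the round trivet.

```bash
python3 inch.py '0.05 -0.014 -0.038 0 0; 0.05 -0.028 -0.076 0 0; 0.05 -0.042 -0.114 0 0; 0.05 -0.054 -0.148 0 0; 0.05 -0.0597 -0.1638 0.01 0; 0.05 -0.0597 -0.1638 0.03 0; 0.05 -0.0597 -0.1638 0.042 0; 0.05 -0.0597 -0.1638 0.042 0; 0.05 -0.0597 -0.1638 0.042 0; 0.05 -0.0597 -0.1638 0.042 0'
python3 -c "
from h import *
go(.6404,-.0383,.028)"
```

```text
time_s: 3.82
tool_pos: [0.6399, -0.0372, 0.0349]
ee_rot: [-0.534, -3.095, -0.0]
ft_force: [0.6, 0.3, -2.3]
gripper_width: 0.0626
grasp_force: 44.8
tcp [ 0.6399 -0.0372  0.0349] closing yaw 1.229 j6 -1.42 shift [-0.0009 -0.0009  0.0069] turn 0 t 3.8167
```

```bash
python3 inch.py '0.05 -0.001 -0.001 0.003 0; 0.05 -0.001 -0.001 0.006 0; 0.05 -0.001 -0.001 0.006 0; 0.05 -0.001 -0.001 0.006 0'; python3 inch.py '0.05 0 0 0.002 0; 0.05 0 0 0.002 0; 0.05 0 0 0.002 0'
```

```text
time_s: 4.15
tool_pos: [0.6408, -0.0391, 0.0295]
ee_rot: [0.535, 3.096, -0.0]
ft_force: [-0.4, 0.3, -1.4]
gripper_width: 0.0625
grasp_force: 44.8
time_s: 4.4
tool_pos: [0.6412, -0.0393, 0.0284]
ee_rot: [0.535, 3.095, 0.0]
ft_force: [-2.6, 0.5, 4.6]
gripper_width: 0.0629
grasp_force: 45.3
```

```bash
python3 inch.py '0.085 0 0 0 0; 0.085 0 0 0 0; 0.085 0 0 0 0; 0.085 0 0 -0.02 0; 0.085 0 0 -0.06 0; 0.085 0 0 -0.1 0; 0.085 0 0 -0.1 0'
python3 -c "
from h import *
go(.4783,.1216,.128);go(.4783,.1216,.014)"
```

```text
time_s: 4.98
tool_pos: [0.6473, -0.0407, 0.1372]
ee_rot: [0.533, 3.078, -0.001]
ft_force: [1.7, -0.6, 2.0]
gripper_width: 0.0849
grasp_force: 0.0
tcp [ 0.6473 -0.0407  0.1372] closing yaw 1.228 j6 -1.42 shift [0.2138 0.0961 0.0058] turn 0 t 4.9833
tcp [ 0.6473 -0.0407  0.1372] closing yaw 1.228 j6 -1.42 shift [0.2158 0.0958 0.1197] turn 0 t 4.9833
```

```bash
python3 inch.py '0.085 0.037 0.017 0 0; 0.085 0.074 0.034 0 0; 0.085 0.111 0.051 0 0; 0.085 0.148 0.068 0 0; 0.085 0.185 0.086 0 0; 0.085 0.2072 0.0966 0 0; 0.085 0.2072 0.0966 0 0; 0.085 0.2072 0.0966 0 0; 0.085 0.2072 0.0966 0.02 0'
python3 -c "
from h import *
cv2.imwrite('pics/b_raw.png',eyes.camera('top')[...,::-1])
im=cv2.imread('pics/b_raw.png')[140:270,120:400];cv2.imwrite('pics/b.png',cv2.resize(im,None,fx=2.85,fy=2.85,interpolation=2))
go(.4783,.1216,.014)"
```

```text
time_s: 5.73
tool_pos: [0.4829, 0.1213, 0.1113]
ee_rot: [0.533, 3.085, 0.003]
ft_force: [1.5, -0.5, 0.2]
gripper_width: 0.0849
grasp_force: 0.0
tcp [0.4787 0.1205 0.1055] closing yaw 1.227 j6 -1.16 shift [0.0008 0.001  0.0915] turn 0 t 5.7833
```

View pics/b.png

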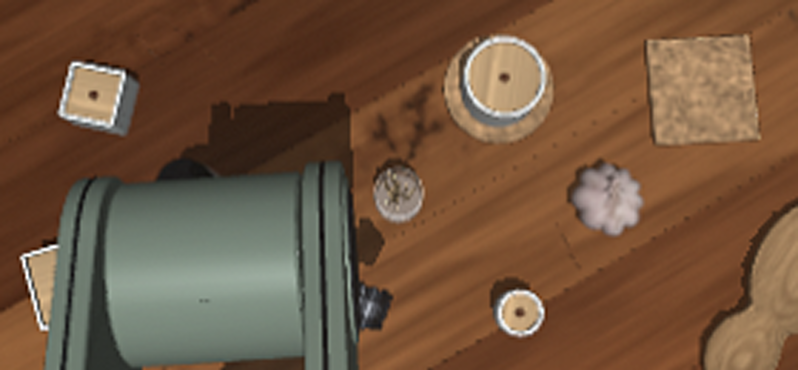

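The large round tin is on the trivet with its rim centre at about (505,77) in the 2.85x crop. Next I measure it and grip the medium tin.

```bash
python3 inch.py '0.085 0 0 0.035 0; 0.085 0 0.001 0.065 0; 0.085 0 0.001 0.085 0; 0.085 0 0.001 0.092 0; 0.085 0 0.001 0.092 0; 0.035 0 0.001 0.092 0; 0.035 0 0.001 0.092 0; 0.035 0 0.001 0.092 0; 0.035 0 0.001 0.092 0; 0.035 0 0.001 0.092 0; 0.035 0 0.001 0.092 0; 0.035 0 0.001 0.092 0; 0.035 0 0.001 0.092 0'
python3 -c "
from h import *
print(p2w(crop([(505,77)],120,140,2.85),.063), p2w(crop([(503.5,77)],120,140,2.85),.057))
go(.6404,-.0383,.12)"
```

```text
time_s: 6.87
tool_pos: [0.4805, 0.1221, 0.0172]
ee_rot: [0.535, 3.091, 0.001]
ft_force: [-0.3, -1.5, 6.4]
gripper_width: 0.0483
grasp_force: 42.0
[[ 0.63896462 -0.03824692  0.063     ]] [[ 0.64020316 -0.03766993  0.057     ]]
tcp [0.4805 0.1221 0.0172] closing yaw 1.228 j6 -1.15 shift [-0.2049 -0.0972 -0.1021] turn 0 t 6.8667
```

```bash
python3 inch.py '0.035 0 0 -0.02 0; 0.035 0 0 -0.06 0; 0.035 0 0 -0.09 0; 0.035 -0.02 -0.01 -0.11 0; 0.035 -0.055 -0.026 -0.11 0; 0.035 -0.09 -0.042 -0.11 0; 0.035 -0.125 -0.058 -0.11 0; 0.035 -0.16 -0.075 -0.11 0; 0.035 -0.19 -0.089 -0.11 0; 0.035 -0.2054 -0.0962 -0.11 0; 0.035 -0.2054 -0.0962 -0.1 0; 0.035 -0.2054 -0.0962 -0.075 0; 0.035 -0.2054 -0.0962 -0.075 0; 0.035 -0.2054 -0.0962 -0.075 0; 0.035 -0.2054 -0.0962 -0.075 0; 0.035 -0.2054 -0.0962 -0.075 0'
python3 -c "
from h import *
go(.6416,-.0375,.0755)"
```

```text
time_s: 8.2
tool_pos: [0.6399, -0.0369, 0.0915]
ee_rot: [0.534, 3.094, 0.0]
ft_force: [0.3, -0.5, -1.9]
gripper_width: 0.0482
grasp_force: 41.8
tcp [ 0.6399 -0.0369  0.0915] closing yaw 1.229 j6 -1.42 shift [-0.0018  0.      0.016 ] turn 0 t 8.2
```

```bash
python3 inch.py '0.035 -0.0015 0 0.006 0; 0.035 -0.0015 0 0.01 0; 0.035 -0.0015 0 0.014 0; 0.035 -0.0015 0 0.017 0;0.035 -0.0015 0 0.017 0; 0.035 -0.0015 0 0.017 0'; python3 inch.py '0.035 0 0 0.0015 0;0.035 0 0 0.0015 0;0.035 0 0 0.0015 0'
```

```text
time_s: 8.7
tool_pos: [0.6412, -0.038, 0.0743]
ee_rot: [0.536, 3.095, 0.0]
ft_force: [-2.7, 0.1, 6.3]
gripper_width: 0.0484
grasp_force: 42.5
time_s: 8.95
tool_pos: [0.6414, -0.038, 0.0743]
ee_rot: [0.536, 3.095, 0.0]
ft_force: [-4.4, 1.5, 10.9]
gripper_width: 0.0484
grasp_force: 43.1
```

Contact came exactly at lid depth (TCP 0.0743), so it is seated. I'll release and move to the small round tin.

```bash
python3 inch.py '0.085 0 0 -0.001 0; 0.085 0 0 -0.001 0; 0.085 0 0 -0.001 0; 0.085 0 0 -0.02 0; 0.085 0 0 -0.06 0; 0.085 0.01 -0.004 -0.08 0; 0.085 0.045 -0.019 -0.08 0; 0.085 0.08 -0.034 -0.08 0; 0.085 0.115 -0.05 -0.08 0; 0.085 0.15 -0.065 -0.06 0; 0.085 0.1703 -0.0735 -0.03 0; 0.085 0.1703 -0.0735 -0.01 0; 0.085 0.1703 -0.0735 -0.01 0; 0.085 0.1703 -0.0735 -0.01 0'
python3 -c "
from h import *
cv2.imwrite('pics/c_raw.png',eyes.camera('top')[...,::-1])
im=cv2.imread('pics/c_raw.png')[140:270,120:400];cv2.imwrite('pics/c.png',cv2.resize(im,None,fx=2.85,fy=2.85,interpolation=2))
go(.4562,-.05,.014)"
```

```text
time_s: 10.12
tool_pos: [0.4551, -0.0499, 0.0811]
ee_rot: [-0.536, -3.093, -0.0]
ft_force: [0.9, -0.2, 0.6]
gripper_width: 0.0846
grasp_force: 0.0
tcp [ 0.4571 -0.0504  0.0825] closing yaw 1.228 j6 -1.53 shift [0.0011 0.0001 0.0685] turn 0 t 10.1667
```

View pics/c.png

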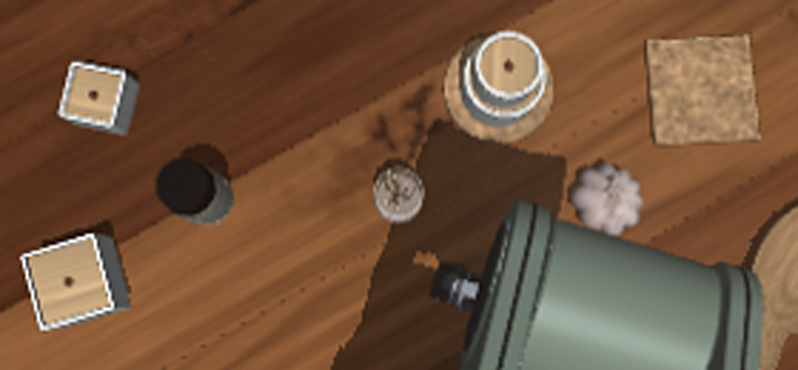

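The medium tin is nested in the large one, with its rim centre at about (510,66).

```bash
python3 inch.py '0.085 0 0 0.035 0; 0.085 0 0 0.06 0; 0.085 0 0 0.068 0; 0.085 0 0 0.068 0; 0.02 0 0 0.068 0; 0.02 0 0 0.068 0; 0.02 0 0 0.068 0; 0.02 0 0 0.068 0; 0.02 0 0 0.068 0; 0.02 0 0 0.068 0; 0.02 0 0 0.068 0; 0.02 0 0 0.068 0; 0.02 0 0 0.068 0; 0.02 0 0 0.068 0'
python3 -c "
from h import *
print(p2w(crop([(510.5,66)],120,140,2.85),.107), p2w(crop([(509,66)],120,140,2.85),.101))
go(.6404,-.0383,.16)"
```

```text
time_s: 11.33
tool_pos: [0.4572, -0.0506, 0.0153]
ee_rot: [0.535, 3.093, -0.001]
ft_force: [-1.3, -0.7, 6.4]
gripper_width: 0.0343
grasp_force: 39.4
[[ 0.63816926 -0.03797422  0.107     ]] [[ 0.63947254 -0.03749113  0.101     ]]
tcp [ 0.4572 -0.0506  0.0153] closing yaw 1.228 j6 -1.53 shift [-0.1689  0.0731 -0.1442] turn 0 t 11.3333
```

```bash
python3 inch.py '0.02 0 0 -0.02 0; 0.02 0 0 -0.06 0; 0.02 0 0 -0.1 0; 0.02 -0.01 0.004 -0.13 0; 0.02 -0.035 0.016 -0.14 0; 0.02 -0.07 0.031 -0.14 0; 0.02 -0.105 0.046 -0.14 0; 0.02 -0.14 0.061 -0.14 0; 0.02 -0.16 0.07 -0.14 0; 0.02 -0.168 0.0733 -0.14 0; 0.02 -0.168 0.0733 -0.135 0; 0.02 -0.168 0.0733 -0.12 0; 0.02 -0.168 0.0733 -0.12 0; 0.02 -0.168 0.0733 -0.12 0; 0.02 -0.168 0.0733 -0.12 0'
python3 -c "
from h import *
go(.640,-.038,.1163)"
```

```text
time_s: 12.58
tool_pos: [0.6375, -0.0375, 0.1338]
ee_rot: [-0.536, -3.094, 0.0]
ft_force: [-0.4, 0.9, -1.0]
gripper_width: 0.0348
grasp_force: 40.2
tcp [ 0.6375 -0.0375  0.1338] closing yaw 1.228 j6 -1.42 shift [-0.0026  0.0004  0.0175] turn 0 t 12.5833
```

```bash
python3 inch.py '0.02 -0.0015 0 0.006 0; 0.02 -0.0015 0 0.01 0; 0.02 -0.0015 0 0.014 0; 0.02 -0.0015 0 0.016 0;0.02 -0.0015 0 0.017 0; 0.02 -0.0015 0 0.017 0'; python3 inch.py '0.02 0 0 0.0015 0;0.02 0 0 0.0015 0;0.02 0 0 0.0015 0'
```

```text
time_s: 13.08
tool_pos: [0.64, -0.038, 0.1167]
ee_rot: [-0.536, -3.095, 0.0]
ft_force: [-0.4, -0.1, -1.0]
gripper_width: 0.0342
grasp_force: 40.3
time_s: 13.33
tool_pos: [0.6408, -0.038, 0.1163]
ee_rot: [0.536, 3.094, 0.0]
ft_force: [-0.8, 1.4, 3.4]
gripper_width: 0.0345
grasp_force: 40.6
```

Seated at the expected height. I'll release and travel to the large square tin, turning the hand on the way.

```bash
python3 inch.py '0.085 0 0 -0.001 0; 0.085 0 0 -0.001 0; 0.085 0 0 -0.001 0; 0.085 0 0 -0.001 0; 0.085 0 0 -0.02 0; 0.085 0 0 -0.055 0; 0.085 0.01 0.01 -0.075 0; 0.085 0.035 0.035 -0.075 0; 0.085 0.062 0.062 -0.075 -0.1; 0.085 0.089 0.089 -0.075 -0.2; 0.085 0.116 0.116 -0.075 -0.3; 0.085 0.143 0.143 -0.075 -0.4; 0.085 0.17 0.17 -0.075 -0.5; 0.085 0.197 0.197 -0.075 -0.6; 0.085 0.224 0.224 -0.075 -0.654; 0.085 0.251 0.251 -0.075 -0.654; 0.085 0.2681 0.2678 -0.06 -0.654; 0.085 0.2681 0.2678 -0.03 -0.654; 0.085 0.2681 0.2678 -0.03 -0.654; 0.085 0.2681 0.2678 -0.03 -0.654'
python3 -c "
from h import *
cv2.imwrite('pics/d_raw.png',eyes.camera('top')[...,::-1])
im=cv2.imread('pics/d_raw.png')[140:270,120:400];cv2.imwrite('pics/d.png',cv2.resize(im,None,fx=2.85,fy=2.85,interpolation=2))
go(.478,.304,.016,1.882)"
```

```text
time_s: 15.0
tool_pos: [0.4757, 0.3037, 0.1433]
ee_rot: [0.487, -3.098, 0.003]
ft_force: [1.7, 0.4, 0.4]
gripper_width: 0.0851
grasp_force: 0.0
tcp [0.4774 0.3038 0.1451] closing yaw 1.882 j6 -1.47 shift [-0.0008  0.      0.1291] turn -0.0 t 15.05
```

View pics/d.png

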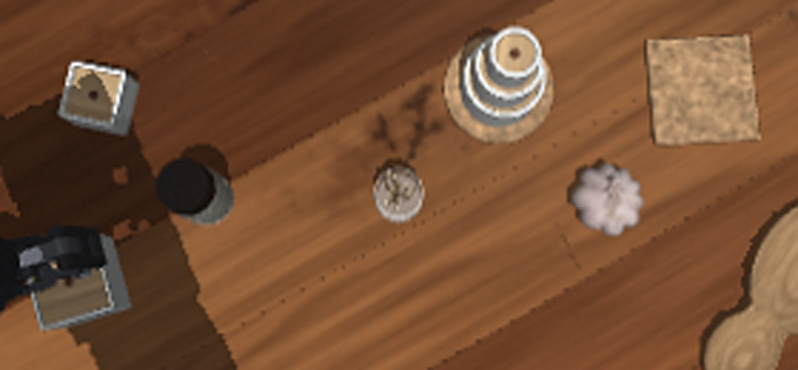

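All three round tins are stacked, the top rim centred at about (515,53), with the bystanders unmoved. Next I grip the large square tin.

```bash
python3 inch.py '0.085 0 0 0.04 0; 0.085 0 0 0.08 0; 0.085 0 0 0.11 0; 0.085 0 0 0.129 0; 0.085 0 0 0.129 0; 0.085 0 0 0.129 0; 0.045 0 0 0.129 0; 0.045 0 0 0.129 0; 0.045 0 0 0.129 0; 0.045 0 0 0.129 0; 0.045 0 0 0.129 0; 0.045 0 0 0.129 0; 0.045 0 0 0.129 0'
python3 -c "
from h import *
go(.6411,-.2107,.16,1.6307)"
```

```text
time_s: 16.13
tool_pos: [0.4805, 0.3053, 0.0194]
ee_rot: [-0.486, 3.097, 0.002]
ft_force: [1.4, -1.8, 7.3]
gripper_width: 0.0613
grasp_force: 45.3
tcp [0.4805 0.3053 0.0194] closing yaw 1.882 j6 -1.47 shift [ 0.0042 -0.5404 -0.1406] turn 0.251 t 16.1333
```

```bash
python3 inch.py '0.045 0 0 -0.02 0; 0.045 0 0 -0.06 0; 0.045 0 0 -0.1 0; 0.045 0 0 -0.14 0; 0.045 0 -0.015 -0.17 0; 0.045 0 -0.05 -0.18 0; 0.045 0 -0.09 -0.18 0; 0.045 0 -0.13 -0.18 0; 0.045 0.001 -0.17 -0.18 0.05; 0.045 0.001 -0.21 -0.18 0.1; 0.045 0.001 -0.25 -0.18 0.15; 0.045 0.002 -0.29 -0.18 0.2; 0.045 0.002 -0.33 -0.18 0.251; 0.045 0.002 -0.37 -0.18 0.251; 0.045 0.003 -0.41 -0.18 0.251; 0.045 0.003 -0.45 -0.18 0.251; 0.045 0.003 -0.49 -0.18 0.251; 0.045 0.003 -0.525 -0.18 0.251; 0.045 0.003 -0.541 -0.18 0.251; 0.045 0.003 -0.541 -0.17 0.251'
python3 inch.py '0.045 0 0 0.03 0; 0.045 0 0 0.07 0; 0.045 0 0 0.11 0; 0.045 0 0 0.14 0; 0.045 0 0 0.145 0; 0.045 0 0 0.145 0; 0.045 0 0 0.145 0; 0.045 0 0 0.145 0'
python3 -c "
from h import *
go(.643,-.2107,.0275,1.6307)"
```

```text
time_s: 17.8
tool_pos: [0.6422, -0.2169, 0.1887]
ee_rot: [-0.087, 3.135, -0.007]
ft_force: [1.0, -0.1, -1.5]
gripper_width: 0.061
grasp_force: 45.0
time_s: 18.47
tool_pos: [0.643, -0.2123, 0.0449]
ee_rot: [-0.095, 3.135, -0.004]
ft_force: [0.5, -0.8, -2.4]
gripper_width: 0.0616
grasp_force: 44.9
tcp [ 0.643  -0.2123  0.0449] closing yaw 1.631 j6 -2.08 shift [-0.      0.0017  0.0174] turn 0.001 t 18.4667
```

```bash
python3 inch.py '0.045 0 0.0012 0.006 0; 0.045 0 0.0012 0.011 0; 0.045 0 0.0012 0.014 0; 0.045 0 0.0012 0.016 0;0.045 0 0.0012 0.017 0; 0.045 0 0.0012 0.017 0'; python3 inch.py '0.045 0 0 0.0015 0;0.045 0 0 0.0015 0;0.045 0 0 0.0015 0'
```

```text
time_s: 18.97
tool_pos: [0.6409, -0.2106, 0.0274]
ee_rot: [-0.095, 3.139, -0.001]
ft_force: [-5.5, 2.1, 10.7]
gripper_width: 0.0616
grasp_force: 46.5
time_s: 19.22
tool_pos: [0.6409, -0.2106, 0.0274]
ee_rot: [-0.095, 3.14, -0.001]
ft_force: [-8.4, 4.2, 17.4]
gripper_width: 0.0614
grasp_force: 47.2
```

```bash
python3 inch.py '0.085 0 0 -0.003 0; 0.085 0 0 -0.003 0; 0.085 0 0 -0.003 0; 0.085 0 0 -0.02 0; 0.085 0 0 -0.06 0; 0.085 0 0 -0.1 0; 0.085 0 0 -0.14 0; 0.085 0 0.015 -0.17 0; 0.085 -0.001 0.05 -0.175 0; 0.085 -0.002 0.09 -0.175 0; 0.085 -0.004 0.13 -0.175 0; 0.085 -0.005 0.17 -0.175 0; 0.085 -0.007 0.21 -0.175 0.05; 0.085 -0.008 0.25 -0.175 0.1; 0.085 -0.009 0.29 -0.175 0.15; 0.085 -0.01 0.33 -0.175 0.2; 0.085 -0.012 0.37 -0.175 0.222; 0.085 -0.013 0.41 -0.175 0.222; 0.085 -0.015 0.45 -0.175 0.222; 0.085 -0.016 0.49 -0.16 0.222'
python3 inch.py '0.085 0 0.012 0.03 0; 0.085 0 0.012 0.06 0; 0.085 0 0.012 0.06 0; 0.085 0 0.012 0.06 0; 0.085 0 0.012 0.06 0'
python3 -c "
from h import *
cv2.imwrite('pics/e_raw.png',eyes.camera('top')[...,::-1])
im=cv2.imread('pics/e_raw.png')[140:270,120:400];cv2.imwrite('pics/e.png',cv2.resize(im,None,fx=2.85,fy=2.85,interpolation=2))
go(.628,.2912,.014,1.409)"
```

```text
time_s: 20.88
tool_pos: [0.6288, 0.2815, 0.1863]
ee_rot: [0.253, 3.125, 0.004]
ft_force: [1.5, -0.1, 0.6]
gripper_width: 0.085
grasp_force: 0.0
time_s: 21.3
tool_pos: [0.6296, 0.2901, 0.1241]
ee_rot: [0.255, 3.13, 0.0]
ft_force: [0.4, 0.6, 0.8]
gripper_width: 0.085
grasp_force: 0.0
tcp [0.6305 0.2902 0.1255] closing yaw 1.408 j6 -1.1 shift [0.003  0.0004 0.1115] turn -0.001 t 21.35
```

View pics/e.png

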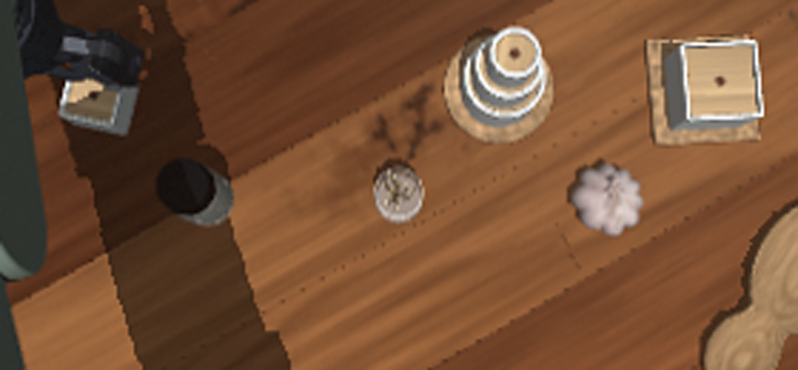

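The large square tin sits on the square trivet, with rim corners at about (681,45), (757,39), (763,116) and (688,124). I'll grip the small square tin and measure.

```bash
python3 inch.py '0.085 0.001 0 0.04 0; 0.085 0.002 0 0.08 0; 0.085 0.002 0 0.1 0; 0.085 0.002 0 0.111 0; 0.085 0.002 0 0.111 0; 0.085 0.002 0 0.111 0; 0.03 0.002 0 0.111 0; 0.03 0.002 0 0.111 0; 0.03 0.002 0 0.111 0; 0.03 0.002 0 0.111 0; 0.03 0.002 0 0.111 0; 0.03 0.002 0 0.111 0; 0.03 0.002 0 0.111 0; 0.03 0.002 0 0.111 0; 0.03 0.002 0 0.111 0'
python3 -c "
from h import *
print(sq(p2w(crop([(681,45),(757,39),(763,116),(688,124)],120,140,2.85),.063)), p2w(crop([(720,81)],120,140,2.85),.057))
go(.6411,-.2107,.16,1.6307)"
```

```text
time_s: 22.6
tool_pos: [0.6287, 0.2914, 0.0148]
ee_rot: [0.253, 3.127, 0.002]
ft_force: [-0.8, -0.3, 6.9]
gripper_width: 0.0456
grasp_force: 41.3
(array([ 0.63711006, -0.21054233]), np.float64(0.07187478588453455), [np.float64(0.06207502139233019), np.float64(0.06211607235474766), np.float64(0.06084104387869084), np.float64(0.06332621195543306)]) [[ 0.6381297  -0.21040768  0.057     ]]
tcp [0.6287 0.2914 0.0148] closing yaw 1.409 j6 -1.1 shift [-0.0936 -0.4933 -0.1457] turn -0.222 t 22.6
```

```bash
python3 inch.py '0.03 0 0 -0.02 0; 0.03 0 0 -0.06 0; 0.03 0 0 -0.1 0; 0.03 0 0 -0.14 0; 0.03 -0.002 -0.01 -0.175 0; 0.03 -0.009 -0.05 -0.185 0; 0.03 -0.016 -0.09 -0.185 0; 0.03 -0.024 -0.13 -0.185 0; 0.03 -0.031 -0.17 -0.185 -0.05; 0.03 -0.038 -0.21 -0.185 -0.1; 0.03 -0.046 -0.25 -0.185 -0.15; 0.03 -0.053 -0.29 -0.185 -0.2; 0.03 -0.06 -0.33 -0.185 -0.23; 0.03 -0.068 -0.37 -0.185 -0.23; 0.03 -0.075 -0.41 -0.185 -0.23; 0.03 -0.082 -0.45 -0.185 -0.23; 0.03 -0.088 -0.48 -0.185 -0.23; 0.03 -0.0905 -0.4938 -0.185 -0.23; 0.03 -0.0905 -0.4938 -0.175 -0.23; 0.03 -0.0905 -0.4938 -0.16 -0.23'
python3 inch.py '0.03 0 0 0.03 0; 0.03 0 0 0.06 0; 0.03 0 0 0.082 0; 0.03 0 0 0.082 0; 0.03 0 0 0.082 0; 0.03 0 0 0.082 0; 0.03 0 0 0.082 0'
python3 -c "
from h import *
go(.6385,-.2105,.0718,1.635)"
```

```text
time_s: 24.27
tool_pos: [0.6376, -0.2118, 0.1733]
ee_rot: [-0.104, 3.136, -0.001]
ft_force: [0.3, 0.6, -1.8]
gripper_width: 0.0459
grasp_force: 41.2
time_s: 24.85
tool_pos: [0.6385, -0.2111, 0.0929]
ee_rot: [-0.108, 3.135, -0.003]
ft_force: [1.0, -0.1, -1.0]
gripper_width: 0.046
grasp_force: 41.1
tcp [ 0.6385 -0.2111  0.0929] closing yaw 1.64 j6 -2.09 shift [0.0001 0.0007 0.0211] turn 0.005 t 24.85
```

```bash
python3 inch.py '0.03 0 0 0.006 0; 0.03 0 0 0.011 0; 0.03 0 0 0.015 0; 0.03 0 0 0.018 0;0.03 0 0 0.0195 0; 0.03 0 0 0.0195 0; 0.03 0 0 0.0195 0'; python3 inch.py '0.03 0 0 0.002 0;0.03 0 0 0.002 0;0.03 0 0 0.002 0'
```

```text
time_s: 25.43
tool_pos: [0.6366, -0.2111, 0.0717]
ee_rot: [0.107, -3.14, -0.0]
ft_force: [-3.0, 1.2, 5.5]
gripper_width: 0.0456
grasp_force: 41.7
time_s: 25.68
tool_pos: [0.6367, -0.2111, 0.0716]
ee_rot: [0.107, -3.14, 0.0]
ft_force: [-6.4, 3.6, 13.2]
gripper_width: 0.0457
grasp_force: 42.5
```

```bash
python3 inch.py '0.085 0 0 -0.003 0; 0.085 0 0 -0.003 0; 0.085 0 0 -0.003 0; 0.085 0 0 -0.003 0; 0.085 0 0 -0.02 0; 0.085 0 0 -0.06 0; 0.085 0 0 -0.1 0; 0.085 0 0 -0.14 0; 0.085 0.04 0 -0.14 0; 0.085 0.08 0 -0.14 0; 0.085 0.12 0 -0.14 0; 0.085 0.16 0 -0.14 0; 0.085 0.19 0 -0.14 0; 0.085 0.2 0 -0.14 0; 0.085 0.2 0 -0.14 0; 0.085 0.2 0 -0.14 0'
python3 -c "
from h import *
a=eyes.camera('top')[...,::-1][140:270,250:400]; b=eyes.camera('side')[...,::-1][130:330,220:420]
cv2.imwrite('pics/f.png',np.hstack([cv2.resize(a,(450,390),interpolation=2),cv2.resize(b[:,40:],(312,390),interpolation=2)]))"
```

```text
time_s: 27.02
tool_pos: [0.4375, -0.225, 0.2089]
ee_rot: [-0.106, 3.138, -0.001]
ft_force: [0.5, -0.5, -0.6]
gripper_width: 0.085
grasp_force: 0.0
```

View pics/f.png

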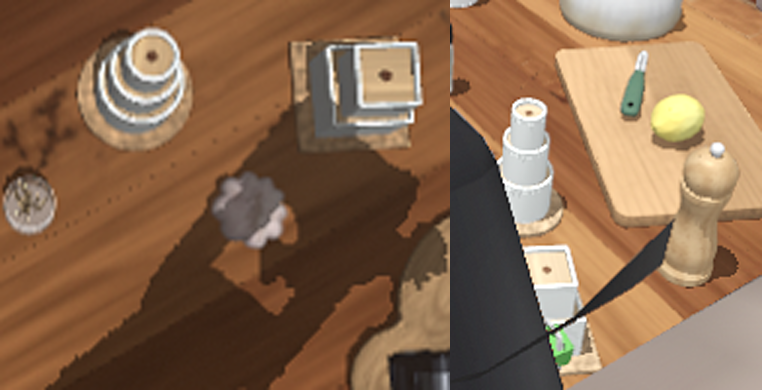

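Both stacks stand upright on their trivets: the round top is at (152,57), and the small square tin's rim at (360–422, 43–106) is nested. Seating heights matched the lid depth and the bystanders have not moved, so I'm handing in.

```bash
python3 -c "
from h import *
print(sq(p2w(crop([(360,46),(420,43),(422,103),(360,106)],250,140,3),.105))[:2])
print(env.finish_job())"
```

```text
(array([ 0.63638569, -0.21240915]), np.float64(0.01593491161041631))
the job is handed in; nothing more can be done
None
```

Both stacks are built and the job is handed in at about 27 s: the three round tins on the round trivet and the two square tins on the square trivet, each seated in the rim below. By camera the round stack is within about 2 mm of its trivet centre and the square stack within about 5 mm. The pepper jar, toothpick glass and garlic were not touched.

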